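Open the filter panel of the bench dust extractor

TASK

Open the dust extractor so that its filter can be changed: with the screwdriver from the stand, turn both slotted fasteners on its top panel a quarter turn anticlockwise, up to the stop, without touching them with the fingers. Put the screwdriver back upright in its hole in the stand, then lift the panel straight off and lay it down gently, handle up, in the middle of the dark rubber mat. Leave the flux jar and the bead jar where they are.

Things in the scene. Friction and masses are not known exactly. Their poses are not given: they have to be found in the camera images.
- extractor: Fixed blue sheet-metal housing of a bench dust extractor, 220 (x) x 140 (y) x 86 mm high, with louvres (toward -x) and a red rocker switch (toward +x) on its -y side and a grey hose spigot on its back (reaching to y = +100 mm). Origin: centre of its underside, on the worktop; x along its long side, z up. Its top is an open mouth 160 x 84 mm with a flange 4 mm thick, covered by the panel.
- panel_handle (a point): Centre of the grip bar of the loose access panel (about 0.5 kg), halfway up the bar; x along the bar and the panel's long side, z up. Aluminium plate 196 x 116 x 3 mm lying on the housing. Black bow handle: bar 92 (x) x 12 (y) x 12 mm, its underside 29 mm above the plate, posts under it at x = +-39 mm; the bar's centre is 35 mm above the plate's upper face.
- panel_foot (a point): Point 56 mm below panel_handle (same axes), level with the lower edges of two flanges under the plate, 155 mm long, at y = +-39 mm. They reach 18 mm into the housing's mouth with 2 mm of play: the panel comes off straight up when both fasteners are free (locked, it gives only 1 to 2 mm) and then stands level on them, panel_foot on the surface.
- cam_switch (a joint): Slotted quarter-turn fastener in the panel, 66 mm from the handle's centre along the extractor's +x (the end with the red switch). 0 = locked, 1.571 = its stop, free; grows anticlockwise seen from above. Starts locked, between 0 and 0.3. Its tongue under the flange comes free at about 1.25. Friction of 0.035 N m: it stays where it is left.
- cam_louvre (a joint): The same fastener at the other end of the panel, 66 mm from the handle's centre along the extractor's -x. Same meaning of its values.
- cam_switch_slot (a point): Centre of the slot's mouth of the switch-end fastener, on its turning axis, level with the top of its steel head (28 mm across, 8 mm high on the plate). x along the slot (parallel to the extractor's x at joint value 0), z up. The slot runs right across the head, 5.8 mm deep: 10 mm wide at the top, tapering to 4.4 mm at 2.8 mm down, then 4.4 mm to the flat bottom.
- cam_louvre_slot (a point): The same point of the other fastener, with the same head and slot; its x axis lies along its slot too.
- driver_grip (a point): Centre of the red square handle of the loose screwdriver (0.15 kg, 118 mm long). z along the screwdriver from tip to handle (up, as it stands), x along the width of the blade. Handle 26 x 26 x 64 mm long, flats facing x and y, black end cap 7 mm more. Tip 80 mm below this point. Blade 14 (x) x 2.4 (y) mm over its last 10 mm: about 0.15 rad of play each way in a slot. Gripped on the flats facing y it is held firmest against the turning.
- driver_collar (a point): Point on the screwdriver's axis at the underside of its black collar (32 mm across, 10 mm high), 40 mm below driver_grip and 40 mm above the tip. Same axes. The shaft below it is 9 mm thick.
- stand_hole (a point): Centre of the mouth of the screwdriver's hole on the top face of the fixed wooden tool stand (150 x 56 x 50 mm high). Hole 21 mm wide, chamfered 2 mm, right through; the driver's collar rests on the stand's top. x along the stand, whose centre lies 45 mm along +x; an awl is fixed upright in it 80 mm from this hole along +x, its top about 140 mm above the worktop.
- mat_top (a point): Centre of the upper face of the dark green rubber mat, 230 (x) x 140 (y) x 3 mm, fixed flat on the worktop.
- flux_jar: White jar with a green lid, 58 mm across, 50 mm high, on the marble slab at the back left. Origin: centre of the underside. To be left alone.
- bead_jar: Glass jar of coloured beads with a cork stopper, 46 mm across, 64 mm high, on the worktop. Origin: centre of the underside. To be left alone.

How it is judged:
By the outcome, as a careful person would: the job done as asked, in the order asked, and still so for the second after the job is handed in, with the robot touching nothing.
It also fails if it takes over 67 s, if anything falls off the work surface, if the arm or the gripper's body presses on something with over 40 N, if the wrist force passes 120 N, or if a joint passes its speed limit or range.

ROBOT

A 6-joint arm with a two-finger parallel gripper is mounted at the origin on a cart in front of the work surface, level with it; the furniture and walls round the work are solid. World frame = base frame: x ahead of the robot, y to its left, z up, the work surface at z = 0. Lengths are in m, angles in rad, forces in N, time in s.
With the tool pointing down it reaches from about 0.35 to 0.975 m from the base axis. Payload 4.9 kg.
Tool frame: the origin (TCP) lies on the centre line of the jaws, within the pads' length; the fingertips stand ctrl.tcp_to_tips ahead of it and the grasp point (between the pads) lies 3 mm ahead of it (ctrl.tcp_to_tips is the distance from the TCP to the fingertips, in m); z points along the fingers, y is the direction in which the jaws open and shut (so a half turn about z gives the same grasp; the last joint's range is limited). The gripper opens to 85 mm and grips with 20 to 120 N. Pads are 22 mm wide; open, the fingers measure 114 mm over their backs; the gripper's body (76 mm by 85 mm) begins 54 mm behind the grasp point. The pads swing forward as they close: fully open they stand 13 mm farther back than shut.
Start: joints at [1.183, 0.053, 1.613, -0, 1.476, -0.119], TCP at [0.166, 0.603, 0.253] pointing down, gripper open.
Joint ranges: [-3.01, 3.01], [-1.01, 2.22], [0.06, 2.58], [-1.02, 4.17], [0.09, 2.62], [-3.14, 3.14]. Speed limits (rad/s): [2.57, 2.57, 3.14, 3.14, 3.14, 3.14].

INTERFACE

Orientations are given as a rotation vector (axis times angle).
In Python, from station import ctrl, vision gives the robot as it stands.
- The arm moves only by the tool jog_arm, never from a script. Its argument "deltas" is a list of rows, each a list of 7 numbers: the turn, a rotation vector about the tool's x, y, z in rad, then the shift along the tool's x, y, z in cm, then the opening, from 0 (shut) to 1 (fully open). A call has 1 to 12 rows; each row shifts and turns the commanded pose from where the row before left it, along the tool's axes as they then stand; what a row does not reach is not made up. A row lasts 1/12 s, in which the tool goes at most 41.7 mm and 7.16 degrees, less where a joint would pass 70% of its speed; a pose out of reach is approached as far as the arm can. A call with a gripper value outside its range is refused whole. The fingers move at their own pace and stop on an object; "grip_force" is the grip in N (left out, the last holds). Time passes only in rows, so rows that do not move let the fingers close. It gives the time, the measured TCP pose, the force and the opening at its end, in the units of the state.
- ctrl.get_obs(): the state, without advancing time (a new reading comes with each control period).
- vision.get_image(name): name is "scene" or "top"; returns (picture, depth): 480x640x3 uint8, red, green, blue; 480x640 float32, m along the optical axis (not along the pixel's ray), 0 where there is no reading.
- vision.calibration(name): a dict with "fx", "fy", "cx", "cy" (pixels), "rvec" (rotation vector, rad) and "tvec" (3), from world to camera coordinates, as OpenCV has them. Camera axes: x right, y down, z forward; pixel columns grow to the right and rows downward; lengths in m; the calibration is good to about 2 mm. A picture is of the moment at which its call begins. calibration takes no time and is no camera call.
- ctrl.finish_job(): hands the job in, once; it reports no verdict.
The state is a dict: "t": time; "q": joint angles; "dq": joint speeds; "effort": joint torques, N m; "tool_pos": TCP position; "tool_rot": TCP orientation; "contact_force": force on the tool from outside, world axes, zero at the start; "wrist_torque": the same for the moment, N m; "opening": finger opening in m.
Only numpy, scipy, OpenCV 4.12 (cv2) and the standard library are available. Lean on these libraries where they do the work, as an engineer would, in place of code of your own. Each camera call takes 0.05 s, during which the arm holds its last target. There are 200 camera calls.

## Working session

There is one attempt and no reset: what is moved stays moved. The work goes in short steps, Python scripts to look and compute and a tool call to move; the robot and the scene stay as the last step left them, time stands still between calls to the robot, and variables do not carry over. Pictures are saved under pics/ and viewed, about 8 in all and at most 12, crops included, and the job is handed in when it is done.

Besides the shell and the picture viewer there is one more tool, called after "Call:" as name([rows], argument=value, ...), one row to a line, values as JSON. jog_arm: Moves the arm, as the interface text tells. Its arguments: {"type":"object","properties":{"deltas":{"type":"array"},"grip_force":{"type":"number"}},"required":["deltas"]}

```bash
ls; mkdir -p pics; python3 - <<'E'
from station import ctrl, vision
import cv2, numpy as np
for n in("scene","top"):
    im,d=vision.get_image(n); c=vision.calibration(n); print(n,c)
    cv2.imwrite(f"pics/{n}0.png",im[:,:,::-1]); np.savez(f"pics/{n}0.npz",im=im,d=d)
print(ctrl.get_obs(), ctrl.tcp_to_tips)
E
```

```text
pics
scene {'fx': 596.8956101232635, 'fy': 596.8956101232635, 'cx': 324.4945525921798, 'cy': 245.49629314503827, 'rvec': array([ 2.1119115 , -0.63944975,  0.33252286]), 'tvec': array([-0.42339663,  0.30717222,  0.68244344])}
top {'fx': 610.7488166033601, 'fy': 610.7488166033601, 'cx': 321.2230640027278, 'cy': 235.44665025307148, 'rvec': array([ 2.06954673, -2.14515673,  0.23577482]), 'tvec': array([0.11845354, 0.56770945, 0.97948262])}
{'t': 0.1, 'q': array([ 1.18301787e+00,  5.33119780e-02,  1.61416055e+00,  2.04205995e-05,
        1.47601033e+00, -1.18984892e-01]), 'dq': array([-0.00029137, -0.00264389, -0.00296506,  0.00101087,  0.00101959,
        0.00015339]), 'effort': array([-1.49052667e-04, -3.94908607e+01, -3.71361423e+01, -1.54504914e-04,
        4.02199905e-03,  2.20261671e-05]), 'tool_pos': array([0.16576535, 0.60207092, 0.25217051]), 'tool_rot': array([-4.20886776e-01, -3.11277206e+00,  2.86586237e-03]), 'contact_force': array([-0.38525647, -0.93209619, -0.91827413]), 'wrist_torque': array([ 0.0044585 , -0.01185088,  0.00348621]), 'opening': 0.08529603404244503} 0.022
```

View pics/scene0.png

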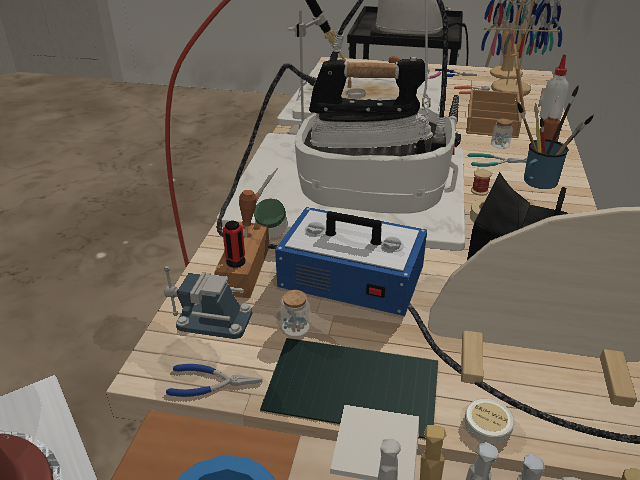

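View pics/top0.png

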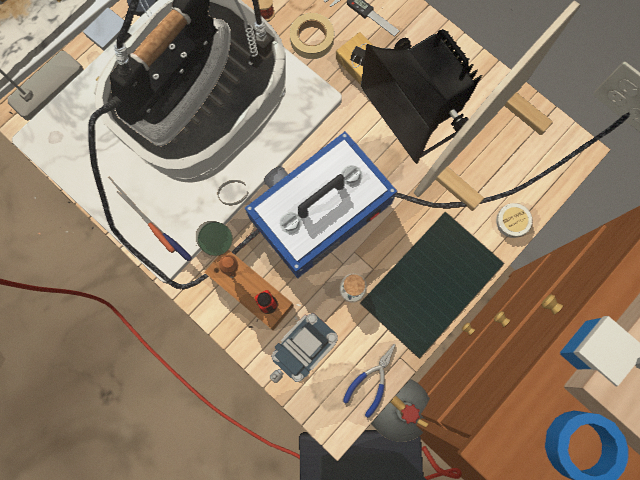

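The scene view shows the driver at about (234,243) in the stand, the extractor at (350,250), the mat at (350,385) and the bead jar at (295,312). In the top view these are: driver (265,302), handle (321,194), fasteners (291,222) and (352,175), mat (435,283), flux jar (214,238), bead jar (352,288).

```bash
cat > h.py <<'E'
import cv2, numpy as np
from station import ctrl, vision
from scipy.spatial.transform import Rotation as R
def cal(n):
    c=vision.calibration(n); K=np.array([[c['fx'],0,c['cx']],[0,c['fy'],c['cy']],[0,0,1.]])
    return K,R.from_rotvec(c['rvec']).as_matrix(),np.array(c['tvec'])
def plane(n,uv,z):
    K,M,t=cal(n); uv=np.atleast_2d(uv).astype(float); r=np.c_[uv,np.ones(len(uv))]@np.linalg.inv(K).T@M
    o=-M.T@t; return o+r*((z-o[2])/r[:,2])[:,None]
def cloud(n,d):
    K,M,t=cal(n); v,u=np.mgrid[:480,:640]; p=np.stack([u,v,np.ones_like(u)],-1)@np.linalg.inv(K).T*d[...,None]
    return (p-t)@M
def proj(n,P):
    K,M,t=cal(n); q=(np.atleast_2d(P)@M.T+t)@K.T; return q[:,:2]/q[:,2:]
def tri(a,b):
    A=[];B=[]
    for n,uv in(("top",a),("scene",b)):
        K,M,t=cal(n);P=K@np.c_[M,t]
        for i in(0,1): A.append(uv[i]*P[2]-P[i])
    A=np.array(A); return np.linalg.lstsq(A[:,:3],-A[:,3],rcond=None)[0]
def snap(tag,names=("scene","top")):
    o={}
    for n in names:
        im,d=vision.get_image(n); np.savez(f"pics/{n}{tag}.npz",im=im,d=d); o[n]=(im,d)
    return o
def load(n,tag): f=np.load(f"pics/{n}{tag}.npz"); return f['im'],f['d']
def rect(P):
    (c,s,a)=cv2.minAreaRect((P[:,:2]*1000).astype(np.float32)); return np.round(c,1),np.round(s,1),round(a,2)
E
python3 - <<'E'
from h import *
im,d=load("top","0"); P=cloud("top",d)
print("proj tcp",proj("top",[.166,.602,.253]),proj("scene",[.166,.602,.253]))
for nm,(u,v) in dict(cap=(266,300),stand=(245,285),handle=(321,193),panel=(300,195),f1=(289,220),f2=(354,174),mat=(435,283),flux=(214,238),bead=(352,288),awl=(228,262)).items(): print(nm,P[v,u].round(3))
hsv=cv2.cvtColor(im,cv2.COLOR_RGB2HSV); ok=d>0
def comp(mask,uv):
    n,l,s,c=cv2.connectedComponentsWithStats(mask.astype(np.uint8)); k=l[uv[1],uv[0]]; return (l==k)&(k>0)
# mat
g=comp((im.max(-1)<75)&ok&(abs(P[...,2]-.003)<.008)&(P[...,0]<1.2),(435,283)); print("mat",rect(P[g]),np.median(P[g][:,2]))
for nm,z in(("panel .089",.089),("handle .13",.13)):
    m=ok&(abs(P[...,2]-z)<.004); m=comp(m,(300,195) if z<.1 else (321,185)); print(nm,m.sum(), rect(P[m]) if m.sum()>5 else'')
a=cv2.resize(im[140:260,230:410],None,fx=4.4,fy=4.4,interpolation=cv2.INTER_CUBIC)
cv2.imwrite("pics/c1.png",a[:,:,::-1])
E
```

```text
proj tcp [[-69.89493024 532.89261641]] [[-37.92710775 103.81593742]]
cap [0.457 0.188 0.128]
stand [0.493 0.23  0.051]
handle [0.627 0.096 0.128]
panel [0.637 0.131 0.09 ]
f1 [0.592 0.151 0.096]
f2 [0.668 0.039 0.096]
mat [ 0.491 -0.101  0.004]
flux [0.572 0.28  0.068]
bead [0.48  0.05  0.064]
awl [0.518 0.246 0.134]
mat (array([492.1, -96.6]), array([140., 230.]), 44.61) 0.0030083461501688
panel .089 8645 (array([628.8,  96.3]), array([140.5, 220. ]), 36.87)
handle .13 0
```

View pics/c1.png

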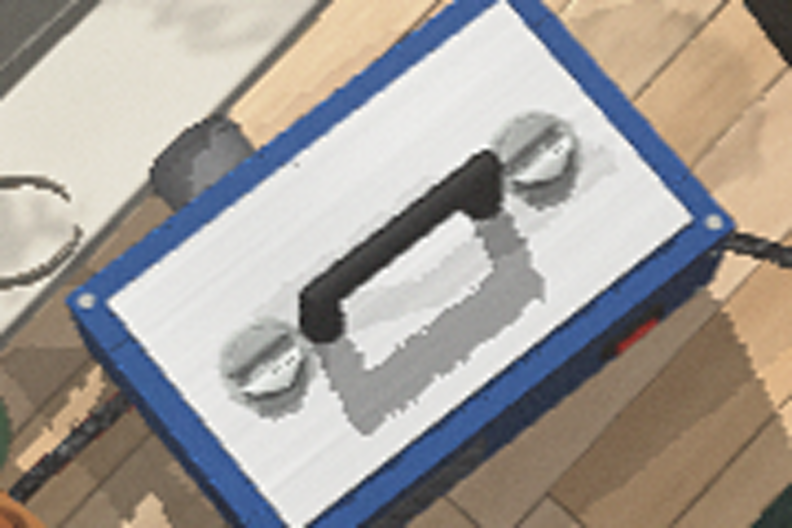

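```bash
python3 - <<'E'
from h import *
im,d=load("top","0"); P=cloud("top",d); ok=d>0; hsv=cv2.cvtColor(im,cv2.COLOR_RGB2HSV)
def near(c,r): return ok&(np.hypot(P[...,0]-c[0],P[...,1]-c[1])<r)
# plate: bright low-sat in z .086..092
w=near((.629,.096),.13)&(abs(P[...,2]-.089)<.003)&(hsv[...,1]<40); print("plate",rect(P[w]),np.median(P[w][:,2]))
h=near((.629,.096),.08)&(P[...,2]>.118); print("bar",h.sum(),rect(P[h]),np.percentile(P[h][:,2],[5,50,95]))
for nm,c in(("louvre",(.592,.151)),("switch",(.668,.039))):
    m=near(c,.018)&(P[...,2]>.0935)&(P[...,2]<.1); (x,y),r=cv2.minEnclosingCircle((P[m][:,:2]*1000).astype(np.float32)); print(nm,m.sum(),P[m].mean(0).round(4),x,y,r,np.median(P[m][:,2]))
s=near((.49,.23),.12)&(abs(P[...,2]-.05)<.003); n,l,st,_=cv2.connectedComponentsWithStats(s.astype(np.uint8)); k=l[285,245]; print("stand",rect(P[l==k]))
for lo,hi in((.1185,.124),(.124,.135),(.05,.062)):
    c=near((.457,.188),.025)&(P[...,2]>lo)&(P[...,2]<hi); print("drv",lo,c.sum(),rect(P[c]) ,np.median(P[c][:,2]))
# rectified views
outs=[]
for c,z in(((.5915,.150),.097),((.668,.041),.097),((.457,.188),.129)):
    for n in("top","scene"):
        I,_=load(n,"0"); g=np.linspace(-.024,.024,260); X,Y=np.meshgrid(c[0]+g,c[1]+g) # cols +x, rows +y
        q=proj(n,np.stack([X,Y,np.full_like(X,z)],-1).reshape(-1,3)).reshape(260,260,2).astype(np.float32)
        outs.append(cv2.remap(I,q[...,0],q[...,1],cv2.INTER_CUBIC))
cv2.imwrite("pics/c2.png",np.hstack([np.vstack(outs[i:i+2]) for i in(0,2,4)])[:,:,::-1])
E
```

```text
plate (array([629.9,  94.5]), array([138.7, 215.1]), 36.52) 0.08918055608168911
bar 428 (array([628.5,  96.7]), array([12.5, 91. ]), 36.71) [0.12368351 0.1291633  0.13237606]
louvre 170 [0.5891 0.1493 0.0966] 591.239501953125 150.18106079101562 16.0687313079834 0.09663440194275294
switch 150 [0.6681 0.0433 0.0966] 668.7255859375 43.333984375 14.68796443939209 0.09670824185418567
stand (array([489.2, 225.3]), array([150.6,  55.9]), 48.29)
drv 0.1185 83 (array([458.8, 191.6]), array([24.8, 25. ]), 25.23) 0.12113959081190195
drv 0.124 149 (array([459.1, 191.7]), array([21.6, 21.9]), 22.85) 0.12680390457453258
drv 0.05 239 (array([453.9, 186.4]), array([42.4, 49.5]), 30.51) 0.051832187272157514
```

View pics/c2.png

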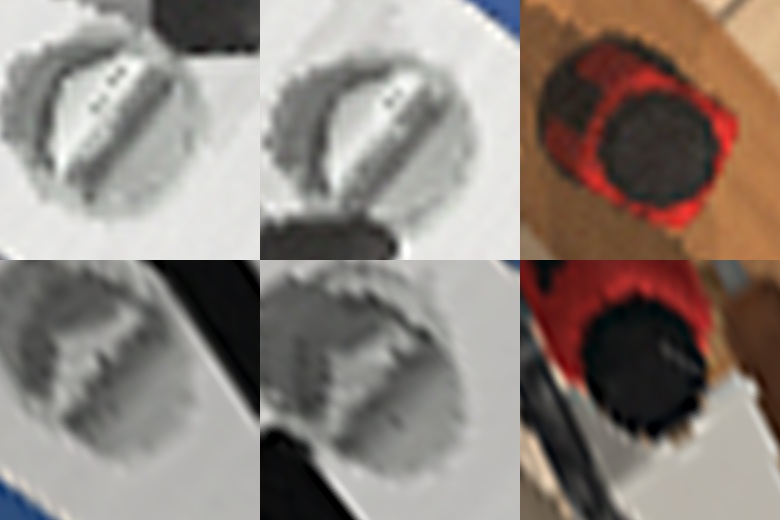

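```bash
cat >> h.py <<'E'
def to(x,y,z,a,cmd=None):
    """rotate then shift: tool-z turn (rad), tool shift (cm) to TCP x,y,z with tool y at world yaw a deg"""
    o=ctrl.get_obs(); M=R.from_rotvec(o['tool_rot']).as_matrix(); p=o['tool_pos']
    a0=np.degrees(np.arctan2(M[1,1],M[0,1])); t=np.radians(a)
    T=np.array([[-np.sin(t),np.cos(t),0],[np.cos(t),np.sin(t),0],[0,0,-1]])
    rv=R.from_matrix(M.T@T.T).as_rotvec(); s=T@(np.array([x,y,z])-p)*100
    print("yaw now",a0.round(2),"pos",p.round(4),"turn",rv.round(4),"rows>=",np.ceil(np.degrees(np.linalg.norm(rv))/7.16),"shift cm",s.round(2),"rows>=",np.ceil(np.linalg.norm(s)/4.17),"F",o['contact_force'].round(1),"T",o['wrist_torque'].round(2),"open",o['opening'].round(4),"t",o['t'])
E
python3 - <<'E'
from h import *
im,d=load("top","0"); P=cloud("top",d)
m=(d>0)&(np.hypot(P[...,0]-.459,P[...,1]-.192)<.075)&(P[...,2]>.065)&(np.hypot(P[...,0]-.459,P[...,1]-.192)>.022)
print("obst",m.sum(),P[m][:,:2].min(0) if m.sum() else'',P[m].max(0) if m.sum() else '')
for nm,c in(("louvre",(.5891,.1494)),("switch",(.6681,.0437))):
  for n in("top","scene"):
    I,_=load(n,"0"); g=np.linspace(-.012,.012,241); X,Y=np.meshgrid(c[0]+g,c[1]+g)
    q=proj(n,np.stack([X,Y,np.full_like(X,.097)],-1).reshape(-1,3)).reshape(241,241,2).astype(np.float32)
    G=cv2.GaussianBlur(cv2.cvtColor(cv2.remap(I,q[...,0],q[...,1],cv2.INTER_CUBIC),cv2.COLOR_RGB2GRAY).astype(np.float32),(0,0),4)
    gx,gy=cv2.Sobel(G,5,1,0),cv2.Sobel(G,5,0,1); 
    for r in(.007,.009):
      k=(np.hypot(X-c[0],Y-c[1])<r); J=np.array([[ (gx*gx)[k].sum(),(gx*gy)[k].sum()],[(gx*gy)[k].sum(),(gy*gy)[k].sum()]])
      w,v=np.linalg.eigh(J); print(nm,n,r,np.degrees(np.arctan(v[1,0]/v[0,0])).round(1),(w[0]/w[1]).round(3))
to(.459,.1916,.20,115.2)
E
```

```text
obst 257 [0.38939895 0.13160011] [0.52366185 0.25205817 0.14194062]
louvre top 0.007 -53.2 0.134
louvre top 0.009 -52.7 0.151
louvre scene 0.007 -71.5 0.426
louvre scene 0.009 -64.2 0.414
switch top 0.007 -49.8 0.132
switch top 0.009 -51.4 0.143
switch scene 0.007 -45.7 0.175
switch scene 0.009 -50.2 0.275Traceback (most recent call last):
  File "<stdin>", line 14, in <module>
  File "h.py", line 35, in to
    print("yaw now",a0.round(2),"pos",p.round(4),"turn",rv.round(4),"rows>=",np.ceil(np.degrees(np.linalg.norm(rv))/7.16),"shift cm",s.round(2),"rows>=",np.ceil(np.linalg.norm(s)/4.17),"F",o['contact_force'].round(1),"T",o['wrist_torque'].round(2),"open",o['opening'].round(4),"t",o['t'])
                                                                                                                                                                                                                                                               ^^^^^^^^^^^^^^^^^^
AttributeError: 'float' object has no attribute 'round'
```

```bash
sed -i "s/o\['opening'\].round(4)/round(o['opening'],4)/" h.py
python3 - <<'E'
from h import *
im,d=load("top","0"); P=cloud("top",d)
m=(d>0)&(np.hypot(P[...,0]-.459,P[...,1]-.192)<.1)&(P[...,2]>.065)&(np.hypot(P[...,0]-.459,P[...,1]-.192)>.022)
Q=P[m]-[.459,.1916,0]; an=np.degrees(np.arctan2(Q[:,1],Q[:,0]))
for b in range(-180,180,20):
    k=(an>=b)&(an<b+20)
    if k.sum()>3: print(b,k.sum(),"rmin",np.hypot(Q[k,0],Q[k,1]).min().round(3),"zmax",Q[k,2].max().round(3))
to(.459,.1916,.20,115.2)
E
```

```text
-180 140 rmin 0.076 zmax 0.076
-160 296 rmin 0.068 zmax 0.081
-140 245 rmin 0.068 zmax 0.082
-60 150 rmin 0.069 zmax 0.092
-40 293 rmin 0.07 zmax 0.094
-20 96 rmin 0.082 zmax 0.09
20 74 rmin 0.067 zmax 0.141
40 243 rmin 0.066 zmax 0.144
yaw now 74.6 pos [0.1658 0.6021 0.2522] turn [-0.0017 -0.0009 -0.7086] rows>= 6.0 shift cm [ -9.06 -49.63   5.22] rows>= 13.0 F [-0.4 -0.9 -0.9] T [ 0.   -0.01  0.  ] open 0.0853 t 0.1
```

Call:
jog_arm([
  [0, 0, -0.118, 0, 0, 0, 1],
  [0, 0, -0.118, 0, 0, 0, 1],
  [0, 0, -0.118, 0, 0, 0, 1],
  [0, 0, -0.118, 0, 0, 0, 1],
  [0, 0, -0.118, 0, 0, 0, 1],
  [0, 0, -0.118, 0, 0, 0, 1],
  [0, 0, 0, -0.7, -3.8, 0.3, 1],
  [0, 0, 0, -0.7, -3.8, 0.3, 1],
  [0, 0, 0, -0.7, -3.8, 0.3, 1],
  [0, 0, 0, -0.7, -3.8, 0.3, 1],
  [0, 0, 0, -0.7, -3.8, 0.3, 1],
  [0, 0, 0, -0.7, -3.8, 0.3, 1],
])

```text
t: 1.1
tool_pos: [0.3013, 0.4123, 0.2346]
tool_rot: [0.685, -3.065, 0.001]
contact_force: [0.8, -0.8, 0.3]
opening: 0.0855
```

Call:
jog_arm([
  [0, 0, 0, -0.7, -3.8, 0.3, 1],
  [0, 0, 0, -0.7, -3.8, 0.3, 1],
  [0, 0, 0, -0.7, -3.8, 0.3, 1],
  [0, 0, 0, -0.7, -3.8, 0.3, 1],
  [0, 0, 0, -0.7, -3.8, 0.3, 1],
  [0, 0, 0, -0.7, -3.8, 0.3, 1],
  [0, 0, 0, 0, 0, 0, 1],
])

```text
t: 1.68
tool_pos: [0.4383, 0.2207, 0.2163]
tool_rot: [0.673, -3.068, 0.004]
contact_force: [-0.3, 0.7, 0.3]
opening: 0.0859
```

```bash
python3 -c "
from h import *
to(.459,.1916,.20,115.2);print(ctrl.get_obs()['q'].round(3))"
```

```text
yaw now 114.76 pos [0.4383 0.2207 0.2163] turn [-0.0025 -0.0012 -0.0076] rows>= 1.0 shift cm [-0.64 -3.52  1.63] rows>= 1.0 F [-0.3  0.7  0.3] T [ 0.02  0.02 -0.02] open 0.0859 t 1.6833
[ 0.316 -0.251  1.957 -0.003  1.436 -1.686]
```

Call:
jog_arm([
  [0, 0, -0.008, -0.3, -1.75, 0.8, 1],
  [0, 0, 0, -0.3, -1.75, 0.8, 1],
  [0, 0, 0, 0, 0, 2.5, 1],
  [0, 0, 0, 0, 0, 2.5, 1],
  [0, 0, 0, 0, 0, 2.5, 1],
  [0, 0, 0, 0, 0, 2.4, 1],
  [0, 0, 0, 0, 0, 0, 1],
  [0, 0, 0, 0, 0, 0, 1],
])

```text
t: 2.35
tool_pos: [0.4548, 0.1964, 0.1008]
tool_rot: [0.696, -3.059, 0.0]
contact_force: [0.2, 0.0, -0.2]
opening: 0.0853
```

```bash
python3 -c "
from h import *
to(.459,.1916,.101,115.2)"
```

```text
yaw now 115.64 pos [0.4548 0.1964 0.1008] turn [ 0.0008 -0.0041  0.0076] rows>= 1.0 shift cm [-0.17 -0.61 -0.02] rows>= 1.0 F [ 0.2  0.  -0.2] T [ 0.   -0.06  0.02] open 0.0853 t 2.35
```

Call:
jog_arm([
  [0, 0, 0.007, -0.15, -0.6, 0, 1],
  [0, 0, 0, 0, 0, 0, 1],
  [0, 0, 0, 0, 0, 0, 0],
  [0, 0, 0, 0, 0, 0, 0],
  [0, 0, 0, 0, 0, 0, 0],
  [0, 0, 0, 0, 0, 0, 0],
  [0, 0, 0, 0, 0, 0, 0],
  [0, 0, 0, 0, 0, 0, 0],
  [0, 0, 0, 0, 0, 0, 0],
  [0, 0, 0, 0, 0, 0, 0],
], grip_force=100)

```text
t: 3.18
tool_pos: [0.4606, 0.1918, 0.1028]
tool_rot: [-0.686, 3.065, 0.0]
contact_force: [1.0, -0.1, 2.6]
opening: 0.0252
```

```bash
python3 -c "
from h import *
to(.459,.1916,.181,115.2)"
```

```text
yaw now 115.22 pos [0.4606 0.1918 0.1028] turn [-0.0001  0.0008  0.0004] rows>= 1.0 shift cm [ 0.16  0.05 -7.82] rows>= 2.0 F [ 1.  -0.1  2.6] T [-0.04  0.02 -0.01] open 0.0252 t 3.1833
```

Call:
jog_arm([
  [0, 0, 0, 0, 0, -2, 0],
  [0, 0, 0, 0, 0, -2.5, 0],
  [0, 0, 0, 0, 0, -2.5, 0],
  [0, 0, 0, 0, 0, -2.5, 0],
  [0, 0, 0, 0, 0, -1.5, 0],
  [0, 0, 0, 0, 0, 0, 0],
  [0, 0, 0, 0, 0, 0, 0],
], grip_force=110)

```text
t: 3.77
tool_pos: [0.4603, 0.1917, 0.2122]
tool_rot: [-0.686, 3.065, 0.0]
contact_force: [-0.3, -0.1, -2.5]
opening: 0.0242
```

```bash
python3 -c "
from h import *
to(.459,.1916,.21,115.2)
o=snap('1'); im=o['scene'][0]; p=ctrl.get_obs()['tool_pos']; u,v=proj('scene',p-[0,0,.07])[0].astype(int); print(u,v)
a=im[v-60:v+50,u-55:u+55]; b=cv2.resize(a,None,fx=5,fy=5,interpolation=cv2.INTER_CUBIC); cv2.imwrite('pics/c3.png',b[:,:,::-1])"
```

```text
yaw now 115.22 pos [0.4603 0.1917 0.2122] turn [-0.0001  0.0006  0.0004] rows>= 1.0 shift cm [0.13 0.04 0.22] rows>= 1.0 F [-0.3 -0.1 -2.5] T [-0.03  0.03 -0.02] open 0.0242 t 3.7667
230 216
```

View pics/c3.png

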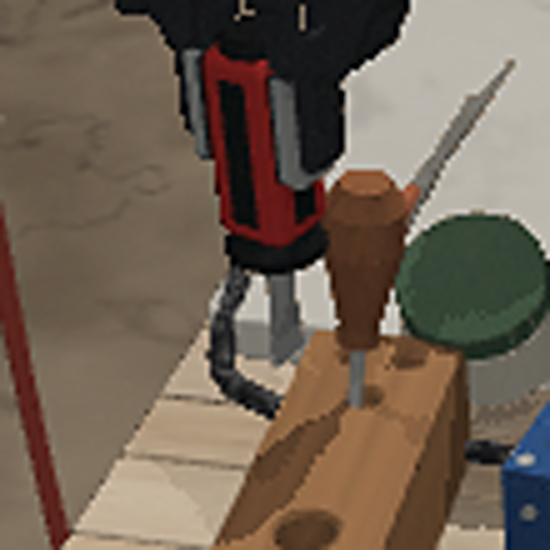

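```bash
python3 - <<'E'
from h import *
p=ctrl.get_obs()['tool_pos']; u0,v0=230-55,216-60
tz=p[2]-.003-.005-.080 # grasp ~5mm above grip
print("tip z",tz)
for h in(25.2,115.2):
    c,s=np.cos(np.radians(h)),np.sin(np.radians(h)); 
    for z in(tz,tz+.010):
        q=np.array([[p[0]+a*c-b*s,p[1]+a*s+b*c,z] for a in(-.007,.007) for b in(-.0012,.0012)])
        print(h,round(z,3),((proj("scene",q)-[u0,v0])*5).round(0).tolist(), proj("top",q).round(1).tolist())
im,_=load("scene","1"); a=cv2.resize(im[v0+50:v0+80,u0+40:u0+75],None,fx=16,fy=16,interpolation=cv2.INTER_NEAREST)
cv2.imwrite("pics/c4.png",a[:,:,::-1])
E
```

```text
tip z 0.12203668017350537
25.2 0.122 [[273.0, 360.0], [267.0, 358.0], [300.0, 339.0], [294.0, 337.0]] [[267.0, 302.8], [265.6, 303.5], [263.0, 294.8], [261.7, 295.5]]
25.2 0.132 [[270.0, 334.0], [264.0, 331.0], [298.0, 313.0], [292.0, 311.0]] [[266.4, 302.1], [265.0, 302.8], [262.4, 294.1], [261.0, 294.8]]
115.2 0.122 [[303.0, 353.0], [299.0, 357.0], [269.0, 341.0], [264.0, 344.0]] [[268.0, 296.4], [268.6, 297.8], [260.0, 300.5], [260.6, 301.9]]
115.2 0.132 [[301.0, 327.0], [296.0, 330.0], [266.0, 314.0], [261.0, 318.0]] [[267.4, 295.7], [268.1, 297.0], [259.3, 299.8], [260.0, 301.2]]
```

View pics/c4.png

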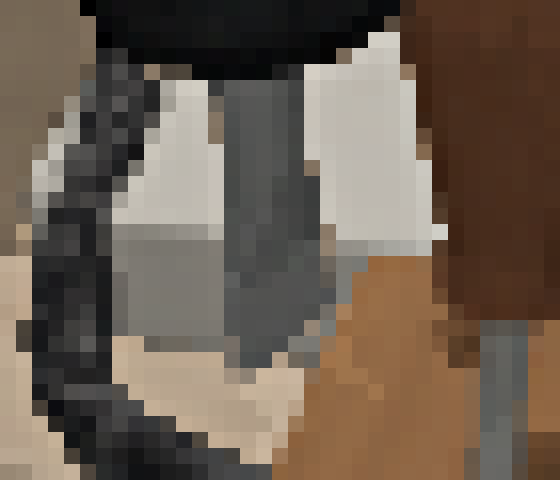

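Call:
jog_arm([
  [0, 0, 0.1138, 0, 0, 0, 0],
  [0, 0, 0.1138, 0, 0, 0, 0],
  [0, 0, 0.1138, 0, 0, 0, 0],
  [0, 0, 0.1138, 0, 0, 0, 0],
  [0, 0, 0.1138, 0, 0, 0, 0],
  [0, 0, 0.1138, 0, 0, 0, 0],
  [0, 0, 0.1138, 0, 0, 0, 0],
  [0, 0, 0.1138, 0, 0, 0, 0],
  [0, 0, 0.1138, 0, 0, 0, 0],
  [0, 0, 0.1138, 0, 0, 0, 0],
  [0, 0, 0.1138, 0, 0, 0, 0],
  [0, 0, 0.1138, 0, 0, 0, 0],
])

```text
t: 4.87
tool_pos: [0.4591, 0.1914, 0.2096]
tool_rot: [-1.409, -2.804, 0.005]
contact_force: [0.3, -0.3, -1.1]
opening: 0.025
```

```bash
python3 -c "
from h import *
to(.590,.1482,.205,37)"
```

```text
yaw now 36.65 pos [0.4591 0.1914 0.2096] turn [-0.0041 -0.0017 -0.0061] rows>= 1.0 shift cm [-11.33   7.86   0.46] rows>= 4.0 F [ 0.3 -0.3 -1.1] T [-0.04  0.05 -0.  ] open 0.025 t 4.8667
```

Call:
jog_arm([
  [0, 0, -0.006, -1.6, 1.1, 0, 0],
  [0, 0, 0, -2.3, 1.6, 0, 0],
  [0, 0, 0, -2.3, 1.6, 0, 0],
  [0, 0, 0, -2.3, 1.6, 0, 0],
  [0, 0, 0, -1.7, 1.2, 0, 0],
  [0, 0, 0, -1.1, 0.8, 0, 0],
  [0, 0, 0, 0, 0, 0, 0],
  [0, 0, 0, 0, 0, 0, 0],
])

```text
t: 5.53
tool_pos: [0.5907, 0.1493, 0.2097]
tool_rot: [-1.393, -2.811, 0.004]
contact_force: [0.0, 0.4, -2.0]
opening: 0.0249
```

```bash
python3 - <<'E'
from h import *
to(.590,.1482,.205,37)
o=snap('2',('scene',)); im,d=o['scene']; p=ctrl.get_obs()['tool_pos']
hd=np.array([.5891,.1494,.097]); u,v=proj('scene',hd)[0].astype(int); print(u,v)
print("tip exp",proj('scene',[.5891,.1494,p[2]-.092]))
a=cv2.resize(im[v-55:v+25,u-40:u+40],None,fx=7,fy=7,interpolation=cv2.INTER_CUBIC); cv2.imwrite('pics/c5.png',a[:,:,::-1])
E
```

```text
yaw now 37.28 pos [0.5907 0.1493 0.2097] turn [-0.0038 -0.0025  0.0049] rows>= 1.0 shift cm [-0.05 -0.12  0.47] rows>= 1.0 F [ 0.   0.4 -2. ] T [0.03 0.01 0.  ] open 0.0249 t 5.5333
314 226
tip exp [[314.61593183 215.34236669]]
```

View pics/c5.png

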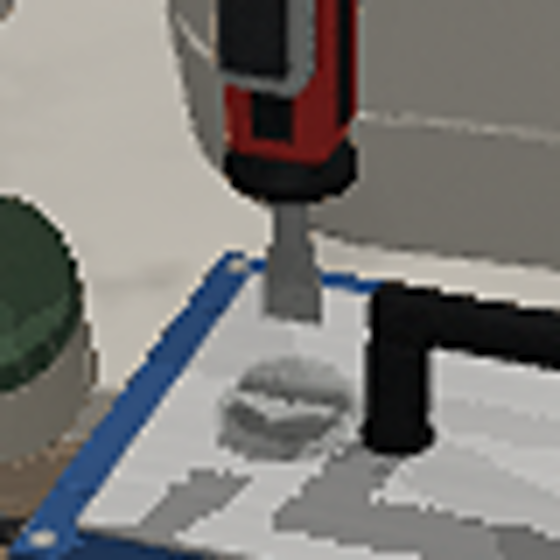

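Call:
jog_arm([
  [0, 0, 0.005, -0.05, -0.12, 0, 0],
  [0, 0, 0, 0, 0, 0.7, 0],
  [0, 0, 0, 0, 0, 0.7, 0],
  [0, 0, 0, 0, 0, 0.5, 0],
  [0, 0, 0, 0, 0, 0.2, 0],
  [0, 0, 0, 0, 0, 0.2, 0],
  [0, 0, 0, 0, 0, 0.1, 0],
  [0, 0, 0, 0, 0, 0, 0],
])

```text
t: 6.25
tool_pos: [0.5909, 0.1485, 0.1881]
tool_rot: [-1.401, -2.812, 0.0]
contact_force: [-0.1, 0.6, -1.5]
opening: 0.0248
```

```bash
python3 -c "
from h import *
to(.590,.1482,.1825,37)"
```

```text
yaw now 37.04 pos [0.5909 0.1485 0.1881] turn [-0.0002 -0.0001  0.0006] rows>= 1.0 shift cm [ 0.02 -0.09  0.56] rows>= 1.0 F [-0.1  0.6 -1.5] T [ 0.06  0.02 -0.03] open 0.0248 t 6.25
```

Call:
jog_arm([
  [0, 0, 0, 0, -0.08, 0.15, 0],
  [0, 0, 0, 0, 0, 0.15, 0],
  [0, 0, 0, 0, 0, 0.1, 0],
  [0, 0, 0, 0, 0, 0, 0],
])

```text
t: 6.58
tool_pos: [0.5905, 0.1482, 0.1844]
tool_rot: [1.401, 2.811, 0.001]
contact_force: [0.6, 1.7, -2.3]
opening: 0.025
```

```bash
python3 -c "
from h import *
to(.590,.1482,.1825,37)"
```

```text
yaw now 37.03 pos [0.5905 0.1482 0.1844] turn [0.0009 0.0002 0.0006] rows>= 1.0 shift cm [ 0.04 -0.04  0.19] rows>= 1.0 F [ 0.6  1.7 -2.3] T [ 0.09 -0.21 -0.03] open 0.025 t 6.5833
```

Call:
jog_arm([
  [0, 0, 0, 0, 0, 0.1, 0],
  [0, 0, 0, 0, 0, 0.1, 0],
  [0, 0, 0, 0, 0, 0.1, 0],
  [0, 0, 0, 0, 0, 0, 0],
])

```text
t: 6.92
tool_pos: [0.5908, 0.1481, 0.1836]
tool_rot: [1.4, 2.811, 0.001]
contact_force: [-2.1, 0.0, 5.8]
opening: 0.0248
```

```bash
python3 -c "
from h import *
to(.590,.1482,.1825,37)"
```

```text
yaw now 37.04 pos [0.5908 0.1481 0.1836] turn [0.001  0.0007 0.0007] rows>= 1.0 shift cm [ 0.05 -0.06  0.11] rows>= 1.0 F [-2.1  0.   5.8] T [-0.05  0.6   0.01] open 0.0248 t 6.9167
```

Call:
jog_arm([
  [0, 0, -0.12, 0, 0.018, 0, 0],
  [0, 0, -0.12, 0, 0.018, 0, 0],
  [0, 0, -0.12, 0, 0.018, 0, 0],
  [0, 0, -0.12, 0, 0.018, 0, 0],
  [0, 0, -0.12, 0, 0.018, 0, 0],
  [0, 0, -0.12, 0, 0.018, 0, 0],
  [0, 0, -0.12, 0, 0.018, 0, 0],
  [0, 0, -0.12, 0, 0.018, 0, 0],
  [0, 0, -0.12, 0, 0.018, 0, 0],
  [0, 0, -0.12, 0, 0.018, 0, 0],
  [0, 0, -0.12, 0, 0.018, 0, 0],
  [0, 0, -0.12, 0, 0.018, 0, 0],
], grip_force=120)

```text
t: 7.92
tool_pos: [0.5923, 0.1503, 0.1837]
tool_rot: [-0.809, 3.031, -0.0]
contact_force: [0.7, 0.5, 5.3]
opening: 0.0248
```

```bash
python3 -c "
from h import *
to(.5906,.1507,.1825,135.4)"
```

```text
yaw now 119.87 pos [0.5923 0.1503 0.1837] turn [-0.0019  0.0041 -0.271 ] rows>= 3.0 shift cm [0.09 0.15 0.12] rows>= 1.0 F [0.7 0.5 5.3] T [ 0.24 -0.17 -0.  ] open 0.0248 t 7.9167
```

Call:
jog_arm([
  [0, 0, -0.09, 0, 0.013, 0, 0],
  [0, 0, -0.09, 0, 0.013, 0, 0],
  [0, 0, -0.06, 0, 0.01, 0, 0],
  [0, 0, 0, 0, 0, 0, 0],
  [0, 0, 0, 0, 0, 0, 0],
])

```text
t: 8.33
tool_pos: [0.5921, 0.1507, 0.1836]
tool_rot: [-1.155, 2.917, -0.001]
contact_force: [0.9, 1.8, 4.8]
opening: 0.0247
```

```bash
python3 -c "
from h import *
to(.5906,.1507,.1825,135.4)"
```

```text
yaw now 133.2 pos [0.5921 0.1507 0.1836] turn [-0.0022  0.0041 -0.0384] rows>= 1.0 shift cm [0.11 0.1  0.11] rows>= 1.0 F [0.9 1.8 4.8] T [ 0.34 -0.27 -0.02] open 0.0247 t 8.3333
```

Call:
jog_arm([
  [0, 0, -0.05, 0, 0, 0, 0],
  [0, 0, -0.04, 0, 0, 0, 0],
  [0, 0, 0, 0, 0, 0, 0],
])

```text
t: 8.58
tool_pos: [0.592, 0.1508, 0.1836]
tool_rot: [-1.287, 2.861, -0.001]
contact_force: [1.0, 2.2, 5.5]
opening: 0.0249
```

```bash
python3 -c "
from h import *
to(.5906,.1507,.1825,135.4)"
```

```text
yaw now 138.43 pos [0.592  0.1508 0.1836] turn [-0.0021  0.0041  0.0528] rows>= 1.0 shift cm [0.11 0.09 0.11] rows>= 1.0 F [1.  2.2 5.5] T [ 0.45 -0.22 -0.03] open 0.0249 t 8.5833
```

Call:
jog_arm([
  [0, 0, -0.05, 0, 0, 0, 0],
  [0, 0, -0.05, 0, 0, 0, 0],
  [0, 0, 0, 0, 0, 0, 0],
])

```text
t: 8.83
tool_pos: [0.592, 0.1508, 0.1836]
tool_rot: [-1.428, 2.793, -0.001]
contact_force: [0.8, 1.6, 6.0]
opening: 0.0247
```

```bash
python3 - <<'E'
from h import *
to(.5906,.1507,.1825,135.4)
im,d=snap('3',('scene',))['scene']; u,v=314,226
a=cv2.resize(im[v-55:v+25,u-40:u+40],None,fx=7,fy=7,interpolation=cv2.INTER_CUBIC); cv2.imwrite('pics/c6.png',a[:,:,::-1])
E
```

```text
yaw now 144.16 pos [0.592  0.1508 0.1836] turn [-0.0023  0.0039  0.1529] rows>= 2.0 shift cm [0.1  0.09 0.11] rows>= 1.0 F [0.8 1.6 6. ] T [ 0.36 -0.22 -0.09] open 0.0247 t 8.8333
```

View pics/c6.png

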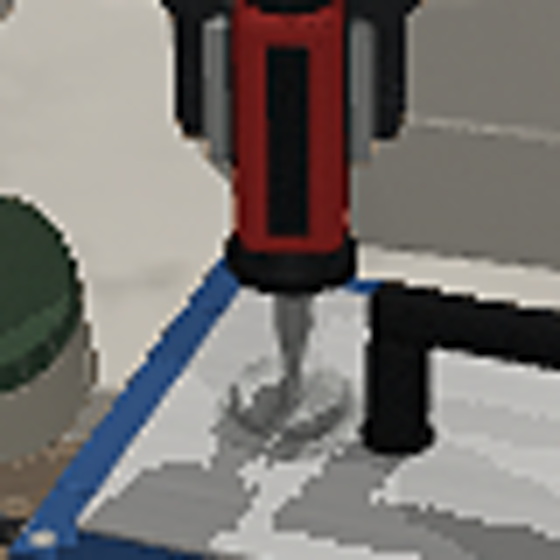

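The picture shows the blade in the louvre-end head at about (290,410), with the head clearly turned. The torque has started to rise, so I turn a little further.

Call:
jog_arm([
  [0, 0, -0.04, 0, 0, 0, 0],
  [0, 0, -0.04, 0, 0, 0, 0],
  [0, 0, 0, 0, 0, 0, 0],
])

```text
t: 9.13
tool_pos: [0.592, 0.1507, 0.1836]
tool_rot: [-1.538, 2.734, -0.001]
contact_force: [0.5, 1.9, 5.8]
opening: 0.025
```

```bash
python3 -c "
from h import *
to(.5906,.1507,.1825,135.4)"
```

```text
yaw now 148.7 pos [0.592  0.1507 0.1836] turn [-0.0025  0.0038  0.2322] rows>= 2.0 shift cm [0.1  0.1  0.11] rows>= 1.0 F [0.5 1.9 5.8] T [ 0.37 -0.2  -0.21] open 0.025 t 9.1333
```

Call:
jog_arm([
  [0, 0, 0.1, 0, 0, 0, 0],
  [0, 0, 0.1, 0, 0, 0, 0],
  [0, 0, 0, 0, 0, -0.4, 0],
  [0, 0, 0, 0, 0, -0.8, 0],
  [0, 0, 0, 0, 0, -1.6, 0],
  [0, 0, 0, 0, 0, -2, 0],
  [0, 0, 0, 0, 0, -1.4, 0],
  [0, 0, 0, 0, 0, 0, 0],
])

```text
t: 9.8
tool_pos: [0.5921, 0.1504, 0.2475]
tool_rot: [-1.259, 2.872, -0.003]
contact_force: [0.7, -0.1, -1.3]
opening: 0.0245
```

```bash
python3 -c "
from h import *
to(.6691,.0426,.24,40.5)"
```

```text
yaw now 137.35 pos [0.5921 0.1504 0.2475] turn [9.0000e-04 6.6000e-03 1.6903e+00] rows>= 14.0 shift cm [-13.2   -1.15   0.75] rows>= 4.0 F [ 0.7 -0.1 -1.3] T [ 0.04 -0.04  0.01] open 0.0245 t 9.8
```

Call:
jog_arm([
  [0, 0, 0.12, 0, 0, 0, 0],
  [0, 0, 0.12, 0, 0, 0, 0],
  [0, 0, 0.12, 0, 0, 0, 0],
  [0, 0, 0.12, 0, 0, 0, 0],
  [0, 0, 0.12, 0, 0, 0, 0],
  [0, 0, 0.12, 0, 0, 0, 0],
  [0, 0, 0.12, 0, 0, 0, 0],
  [0, 0, 0.12, 0, 0, 0, 0],
  [0, 0, 0.12, 0, 0, 0, 0],
  [0, 0, 0.12, 0, 0, 0, 0],
  [0, 0, 0.12, 0, 0, 0, 0],
  [0, 0, 0.12, 0, 0, 0, 0],
])

```text
t: 10.8
tool_pos: [0.59, 0.1501, 0.2419]
tool_rot: [-0.957, -2.99, 0.002]
contact_force: [0.0, 0.1, -0.9]
opening: 0.025
```

Call:
jog_arm([
  [0, 0, 0.12, 0, 0, 0, 0],
  [0, 0, 0.12, 0, 0, 0, 0],
  [0, 0, 0.01, -1.6, -0.15, 0, 0],
  [0, 0, 0, -2.4, -0.2, 0, 0],
  [0, 0, 0, -2.6, -0.2, 0, 0],
  [0, 0, 0, -2.6, -0.2, 0, 0],
  [0, 0, 0, -2.4, -0.2, 0, 0],
  [0, 0, 0, -1.6, -0.2, 0, 0],
  [0, 0, 0, 0, 0, 0, 0],
  [0, 0, 0, 0, 0, 0, 0],
])

```text
t: 11.63
tool_pos: [0.6676, 0.0416, 0.2424]
tool_rot: [-1.316, -2.851, 0.0]
contact_force: [0.4, 0.7, -0.9]
opening: 0.025
```

```bash
python3 -c "
from h import *
to(.6691,.0426,.21,40.5)"
```

```text
yaw now 40.44 pos [0.6676 0.0416 0.2424] turn [-0.001  -0.0015 -0.001 ] rows>= 1.0 shift cm [-0.02  0.17  3.24] rows>= 1.0 F [ 0.4  0.7 -0.9] T [-0.    0.04 -0.02] open 0.025 t 11.6333
```

Call:
jog_arm([
  [0, 0, 0, 0, 0.17, 0.8, 0],
  [0, 0, 0, 0, 0, 1.2, 0],
  [0, 0, 0, 0, 0, 1.2, 0],
  [0, 0, 0, 0, 0, 0, 0],
  [0, 0, 0, 0, 0, 0, 0],
])

```text
t: 12.05
tool_pos: [0.6675, 0.0442, 0.2087]
tool_rot: [-1.313, -2.85, 0.002]
contact_force: [-0.2, 0.3, -2.1]
opening: 0.0242
```

```bash
python3 - <<'E'
from h import *
to(.6691,.0426,.1836,40.5)
im,d=snap('4',('scene',))['scene']; u,v=proj('scene',[.6681,.0437,.097])[0].astype(int); print(u,v)
u1,v1=314,226
f=lambda u,v:cv2.resize(im[v-55:v+25,u-35:u+35],None,fx=5.5,fy=7,interpolation=cv2.INTER_CUBIC)
cv2.imwrite('pics/c7.png',np.hstack([f(u1,v1),f(u,v)])[:,:,::-1])
E
```

```text
yaw now 40.53 pos [0.6675 0.0442 0.2087] turn [-0.0031 -0.0029  0.0005] rows>= 1.0 shift cm [-0.23  0.01  2.51] rows>= 1.0 F [-0.2  0.3 -2.1] T [ 0.04 -0.02  0.05] open 0.0242 t 12.05
391 241
```

View pics/c7.png

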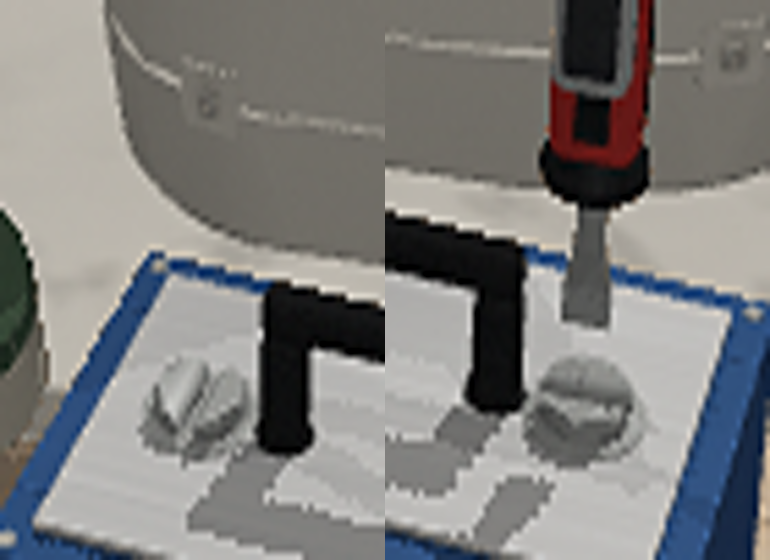

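Call:
jog_arm([
  [0, 0, 0, -0.2, 0, 0, 0],
  [0, 0, 0, 0, 0, 0.7, 0],
  [0, 0, 0, 0, 0, 0.7, 0],
  [0, 0, 0, 0, 0, 0.4, 0],
  [0, 0, 0, 0, 0, 0.3, 0],
  [0, 0, 0, 0, 0, 0.2, 0],
  [0, 0, 0, 0, 0, 0.15, 0],
  [0, 0, 0, 0, 0, 0, 0],
  [0, 0, 0, 0, 0, 0, 0],
])

```text
t: 12.85
tool_pos: [0.6703, 0.0421, 0.1869]
tool_rot: [1.316, 2.853, 0.0]
contact_force: [-0.9, 0.1, -1.5]
opening: 0.0247
```

```bash
python3 -c "
from h import *
to(.6691,.0426,.1836,40.5)"
```

```text
yaw now 40.47 pos [0.6703 0.0421 0.1869] turn [ 0.      0.0001 -0.0005] rows>= 1.0 shift cm [ 0.12 -0.06  0.33] rows>= 1.0 F [-0.9  0.1 -1.5] T [0.07 0.01 0.05] open 0.0247 t 12.85
```

Call:
jog_arm([
  [0, 0, 0, 0.1, -0.05, 0.1, 0],
  [0, 0, 0, 0, 0, 0.15, 0],
  [0, 0, 0, 0, 0, 0.15, 0],
  [0, 0, 0, 0, 0, 0.1, 0],
  [0, 0, 0, 0, 0, 0, 0],
  [0, 0, 0, 0, 0, 0, 0],
])

```text
t: 13.35
tool_pos: [0.6697, 0.0426, 0.1836]
tool_rot: [1.315, 2.851, 0.001]
contact_force: [-1.2, 1.3, 5.5]
opening: 0.025
```

```bash
python3 -c "
from h import *
to(.6691,.0426,.1836,40.5)"
```

```text
yaw now 40.48 pos [0.6697 0.0426 0.1836] turn [ 0.0012  0.0009 -0.0004] rows>= 1.0 shift cm [ 0.04 -0.05  0.  ] rows>= 1.0 F [-1.2  1.3  5.5] T [0.11 0.4  0.02] open 0.025 t 13.35
```

Call:
jog_arm([
  [0, 0, -0.12, 0, 0.018, 0, 0],
  [0, 0, -0.12, 0, 0.018, 0, 0],
  [0, 0, -0.12, 0, 0.018, 0, 0],
  [0, 0, -0.12, 0, 0.018, 0, 0],
  [0, 0, -0.12, 0, 0.018, 0, 0],
  [0, 0, -0.12, 0, 0.018, 0, 0],
  [0, 0, -0.12, 0, 0.018, 0, 0],
  [0, 0, -0.12, 0, 0.018, 0, 0],
  [0, 0, -0.12, 0, 0.018, 0, 0],
  [0, 0, -0.12, 0, 0.018, 0, 0],
  [0, 0, -0.12, 0, 0.018, 0, 0],
  [0, 0, -0.12, 0, 0.018, 0, 0],
])

```text
t: 14.35
tool_pos: [0.6709, 0.0446, 0.1837]
tool_rot: [-0.899, 3.006, -0.001]
contact_force: [0.9, 1.1, 3.7]
opening: 0.0245
```

Call:
jog_arm([
  [0, 0, -0.09, 0, 0.013, 0, 0],
  [0, 0, -0.09, 0, 0.013, 0, 0],
  [0, 0, -0.05, 0, 0.01, 0, 0],
  [0, 0, -0.05, 0, 0, 0, 0],
  [0, 0, -0.05, 0, 0, 0, 0],
  [0, 0, 0, 0, 0, 0, 0],
])

```text
t: 14.85
tool_pos: [0.6707, 0.0449, 0.1837]
tool_rot: [-1.374, 2.821, -0.002]
contact_force: [1.8, 1.6, 4.5]
opening: 0.0247
```

```bash
python3 -c "
from h import *
to(.6691,.0426,.1836,148.7)"
```

```text
yaw now 141.92 pos [0.6707 0.0449 0.1837] turn [-0.0032  0.0028 -0.1183] rows>= 1.0 shift cm [0.28 0.02 0.01] rows>= 1.0 F [1.8 1.6 4.5] T [ 0.3  -0.4  -0.14] open 0.0247 t 14.85
```

Call:
jog_arm([
  [0, 0, -0.04, 0, 0, 0, 0],
  [0, 0, -0.04, 0, 0, 0, 0],
  [0, 0, 0, 0, 0, 0, 0],
])

```text
t: 15.1
tool_pos: [0.6707, 0.0449, 0.1836]
tool_rot: [-1.483, 2.765, -0.002]
contact_force: [1.3, 1.3, 5.5]
opening: 0.0251
```

```bash
python3 -c "
from h import *
to(.6691,.0426,.1836,148.7)"
```

```text
yaw now 146.42 pos [0.6707 0.0449 0.1836] turn [-0.0032  0.0027 -0.0397] rows>= 1.0 shift cm [0.28 0.02 0.  ] rows>= 1.0 F [1.3 1.3 5.5] T [ 0.32 -0.44 -0.16] open 0.0251 t 15.1
```

Call:
jog_arm([
  [0, 0, -0.04, 0, 0, 0, 0],
  [0, 0, 0, 0, 0, 0, 0],
  [0, 0, 0.1, 0, 0, 0, 0],
  [0, 0, 0.1, 0, 0, 0, 0],
  [0, 0, 0, 0, 0, -0.4, 0],
  [0, 0, 0, 0, 0, -0.8, 0],
  [0, 0, 0, 0, 0, -1.6, 0],
  [0, 0, 0, 0, 0, -2, 0],
  [0, 0, 0, 0, 0, -1.4, 0],
  [0, 0, 0, 0, 0, 0, 0],
])

```text
t: 15.93
tool_pos: [0.6708, 0.0446, 0.2481]
tool_rot: [-1.259, 2.873, -0.004]
contact_force: [0.0, 0.0, -0.1]
opening: 0.0247
```

```bash
python3 -c "
from h import *
to(.4605,.1920,.24,115.2)"
```

```text
yaw now 137.35 pos [0.6708 0.0446 0.2481] turn [-0.0037  0.0045  0.3865] rows>= 4.0 shift cm [12.76 22.29  0.81] rows>= 7.0 F [ 0.   0.  -0.1] T [0.05 0.02 0.02] open 0.0247 t 15.9333
```

Call:
jog_arm([
  [0, 0, 0.097, 0, 0, 0, 0],
  [0, 0, 0.097, 0, 0, 0, 0],
  [0, 0, 0.097, 0, 0, 0, 0],
  [0, 0, 0.096, 0, 0, 0, 0],
  [0, 0, 0, 1.1, 2, 0, 0],
  [0, 0, 0, 1.7, 2.9, 0, 0],
  [0, 0, 0, 1.7, 3, 0, 0],
  [0, 0, 0, 1.7, 3, 0, 0],
  [0, 0, 0, 1.7, 3, 0, 0],
  [0, 0, 0, 1.7, 3, 0, 0],
  [0, 0, 0, 1.7, 3, 0, 0],
  [0, 0, 0, 1.4, 2.4, 0, 0],
])

```text
t: 16.93
tool_pos: [0.4572, 0.1935, 0.2425]
tool_rot: [0.685, -3.064, -0.001]
contact_force: [0.4, -0.5, -1.1]
opening: 0.0248
```

Call:
jog_arm([
  [0, 0, 0, 0, 0, 0, 0],
  [0, 0, 0, 0, 0, 0, 0],
  [0, 0, 0, 0, 0, 0, 0],
])

```text
t: 17.18
tool_pos: [0.4597, 0.1924, 0.2433]
tool_rot: [0.684, -3.066, 0.001]
contact_force: [-0.9, 0.4, -2.3]
opening: 0.0248
```

```bash
python3 -c "
from h import *
to(.4605,.1920,.17,115.2)"
```

```text
yaw now 115.16 pos [0.4597 0.1924 0.2433] turn [-0.0003 -0.0006 -0.0008] rows>= 1.0 shift cm [-0.05 -0.07  7.33] rows>= 2.0 F [-0.9  0.4 -2.3] T [-0.08 -0.02  0.01] open 0.0248 t 17.1833
```

Call:
jog_arm([
  [0, 0, 0, -0.05, -0.07, 1.5, 0],
  [0, 0, 0, 0, 0, 2.5, 0],
  [0, 0, 0, 0, 0, 2.5, 0],
  [0, 0, 0, 0, 0, 2, 0],
  [0, 0, 0, 0, 0, 1, 0],
  [0, 0, 0, 0, 0, 0, 0],
  [0, 0, 0, 0, 0, 0, 0],
])

```text
t: 17.77
tool_pos: [0.461, 0.1918, 0.1487]
tool_rot: [0.682, -3.066, 0.0]
contact_force: [0.2, -0.1, -0.4]
opening: 0.0247
```

```bash
python3 -c "
from h import *
to(.4605,.1920,.1035,115.2)"
```

```text
yaw now 115.08 pos [0.461  0.1918 0.1487] turn [ 0.0001 -0.0008 -0.0021] rows>= 1.0 shift cm [0.03 0.04 4.52] rows>= 2.0 F [ 0.2 -0.1 -0.4] T [-0.   -0.02  0.03] open 0.0247 t 17.7667
```

Call:
jog_arm([
  [0, 0, 0, 0, 0, 0.5, 0],
  [0, 0, 0, 0, 0, 1, 0],
  [0, 0, 0, 0, 0, 1, 0],
  [0, 0, 0, 0, 0, 1, 0],
  [0, 0, 0, 0, 0, 0.5, 0],
  [0, 0, 0, 0, 0, 0.2, 0],
  [0, 0, 0, 0, 0, 0, 0],
])

```text
t: 18.35
tool_pos: [0.4598, 0.1921, 0.1057]
tool_rot: [0.683, -3.064, 0.0]
contact_force: [0.1, 0.1, -1.3]
opening: 0.0247
```

```bash
python3 -c "
from h import *
to(.4605,.1920,.1035,115.2)"
```

```text
yaw now 115.14 pos [0.4598 0.1921 0.1057] turn [ 0.0003 -0.0019 -0.0011] rows>= 1.0 shift cm [-0.06 -0.04  0.22] rows>= 1.0 F [ 0.1  0.1 -1.3] T [ 0.02  0.05 -0.01] open 0.0247 t 18.35
```

Call:
jog_arm([
  [0, 0, 0, 0, 0, 0.1, 0],
  [0, 0, 0, 0, 0, 0.1, 0],
  [0, 0, 0, 0, 0, 0.1, 0],
  [0, 0, 0, 0, 0, 0, 0],
  [0, 0, 0, 0, 0, 0, 0],
])

```text
t: 18.77
tool_pos: [0.4606, 0.1923, 0.104]
tool_rot: [-0.683, 3.066, 0.0]
contact_force: [0.6, 0.2, -2.8]
opening: 0.0244
```

```bash
python3 -c "
from h import *
to(.4605,.1920,.1035,115.2)"
```

```text
yaw now 115.13 pos [0.4606 0.1923 0.104 ] turn [-0.0001  0.0004 -0.0012] rows>= 1.0 shift cm [ 0.02 -0.02  0.05] rows>= 1.0 F [ 0.6  0.2 -2.8] T [-0.04  0.04  0.01] open 0.0244 t 18.7667
```

Call:
jog_arm([
  [0, 0, 0, 0, 0, 0.1, 0],
  [0, 0, 0, 0, 0, 0.1, 0],
  [0, 0, 0, 0, 0, 0, 0],
  [0, 0, 0, 0, 0, 0, 0],
])

```text
t: 19.1
tool_pos: [0.4608, 0.1924, 0.1028]
tool_rot: [-0.683, 3.066, -0.0]
contact_force: [-2.6, -1.3, 5.7]
opening: 0.025
```

Call:
jog_arm([
  [0, 0, 0, 0, 0, 0, 0.4],
  [0, 0, 0, 0, 0, 0, 0.6],
  [0, 0, 0, 0, 0, 0, 0.8],
  [0, 0, 0, 0, 0, 0, 0.8],
  [0, 0, 0, 0, 0, 0, 0.8],
  [0, 0, 0, 0, 0, -1.5, 0.8],
  [0, 0, 0, 0, 0, -2.5, 0.8],
  [0, 0, 0, 0, 0, -3, 0.8],
  [0, 0, 0, 0, 0, -3, 0.8],
  [0, 0, 0, 0, 0, -3, 0.8],
  [0, 0, 0, 0, 0, -1, 0.8],
  [0, 0, 0, 0, 0, 0, 0.8],
])

```text
t: 20.1
tool_pos: [0.4623, 0.1927, 0.2456]
tool_rot: [-0.682, 3.059, 0.0]
contact_force: [0.0, 0.6, -0.2]
opening: 0.0685
```

```bash
python3 - <<'E'
from h import *
o=snap('5')
im,d=o['scene']; K=cloud('scene',d); hsv=cv2.cvtColor(im,cv2.COLOR_RGB2HSV)
a=cv2.resize(im[170:290,200:330],None,fx=5,fy=5,interpolation=cv2.INTER_CUBIC)
t=o['top'][0]; b=cv2.resize(t[150:270,230:410],None,fx=1.8*5/3,fy=1.8*5/3,interpolation=cv2.INTER_CUBIC)
cv2.imwrite('pics/c8.png',a[:,:,::-1]); print(a.shape)
for nm,c in(("louvre",(.5891,.1494)),("switch",(.6681,.0437))):
  for n in("top","scene"):
    I=o[n][0]; g=np.linspace(-.012,.012,241); X,Y=np.meshgrid(c[0]+g,c[1]+g)
    q=proj(n,np.stack([X,Y,np.full_like(X,.097)],-1).reshape(-1,3)).reshape(241,241,2).astype(np.float32)
    G=cv2.GaussianBlur(cv2.cvtColor(cv2.remap(I,q[...,0],q[...,1],cv2.INTER_CUBIC),cv2.COLOR_RGB2GRAY).astype(np.float32),(0,0),4)
    gx,gy=cv2.Sobel(G,5,1,0),cv2.Sobel(G,5,0,1)
    k=np.hypot(X-c[0],Y-c[1])<.008; J=np.array([[(gx*gx)[k].sum(),(gx*gy)[k].sum()],[(gx*gy)[k].sum(),(gy*gy)[k].sum()]])
    w,v=np.linalg.eigh(J); print(nm,n,np.degrees(np.arctan(v[1,0]/v[0,0])).round(1),(w[0]/w[1]).round(3))
to(.6286,.0965,.25,36.8)
E
```

```text
(600, 650, 3)
louvre top 24.5 0.092
louvre scene 43.5 0.068
switch top 40.0 0.123
switch scene 42.6 0.075
yaw now 115.13 pos [0.4601 0.1922 0.2407] turn [-5.0000e-04 -1.1000e-03  1.3671e+00] rows>= 11.0 shift cm [-17.75   7.76  -0.93] rows>= 5.0 F [-0.6 -0.3 -0.1] T [-0.02  0.    0.02] open 0.0682 t 20.2
```

View pics/c8.png

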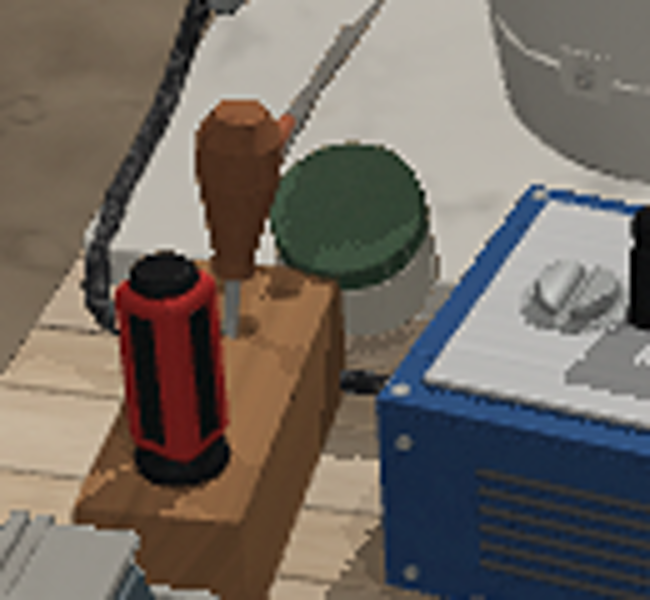

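The picture shows the driver upright with its collar on the stand at (180,465), and the louvre-end slot turned. The two views disagree on the louvre slot's angle, so I check it numerically before moving on.

```bash
python3 - <<'E'
from h import *
for nm,c in(("louvre",(.5891,.1494)),("switch",(.6681,.0437))):
  for n,tags in(("top","5"),("scene","5")):
   for r in(.005,.0065,.008,.0095):
    I,_=load(n,tags); g=np.linspace(-.012,.012,241); X,Y=np.meshgrid(c[0]+g,c[1]+g)
    q=proj(n,np.stack([X,Y,np.full_like(X,.097)],-1).reshape(-1,3)).reshape(241,241,2).astype(np.float32)
    raw=cv2.cvtColor(cv2.remap(I,q[...,0],q[...,1],cv2.INTER_CUBIC),cv2.COLOR_RGB2GRAY).astype(np.float32)
    G=cv2.GaussianBlur(raw,(0,0),5); gx,gy=cv2.Sobel(G,5,1,0),cv2.Sobel(G,5,0,1)
    k=np.hypot(X-c[0],Y-c[1])<r; J=np.array([[(gx*gx)[k].sum(),(gx*gy)[k].sum()],[(gx*gy)[k].sum(),(gy*gy)[k].sum()]])
    w,v=np.linalg.eigh(J); print(nm,n,r,np.degrees(np.arctan(v[1,0]/v[0,0])).round(1),(w[0]/w[1]).round(3),raw[k].mean().round(),raw[k].std().round())
E
```

```text
louvre top 0.005 24.5 0.081 84.0 45.0
louvre top 0.0065 23.5 0.077 94.0 56.0
louvre top 0.008 24.2 0.08 102.0 61.0
louvre top 0.0095 22.9 0.073 107.0 64.0
louvre scene 0.005 40.3 0.042 134.0 25.0
louvre scene 0.0065 41.9 0.045 142.0 28.0
louvre scene 0.008 43.0 0.063 147.0 28.0
louvre scene 0.0095 44.1 0.086 150.0 27.0
switch top 0.005 35.3 0.143 170.0 20.0
switch top 0.0065 36.6 0.129 175.0 22.0
switch top 0.008 39.8 0.111 178.0 23.0
switch top 0.0095 40.0 0.105 180.0 22.0
switch scene 0.005 37.7 0.064 136.0 17.0
switch scene 0.0065 40.2 0.067 143.0 20.0
switch scene 0.008 42.3 0.074 147.0 21.0
switch scene 0.0095 42.7 0.085 150.0 21.0
```

Call:
jog_arm([
  [0, 0, 0.114, 0, 0, 0, 0.8],
  [0, 0, 0.114, 0, 0, 0, 0.8],
  [0, 0, 0.114, 0, 0, 0, 0.8],
  [0, 0, 0.114, 0, 0, 0, 0.8],
  [0, 0, 0.114, 0, 0, 0, 0.8],
  [0, 0, 0.114, 0, 0, 0, 0.8],
  [0, 0, 0.114, 0, 0, 0, 0.8],
  [0, 0, 0.114, 0, 0, 0, 0.8],
  [0, 0, 0.114, 0, 0, 0, 0.8],
  [0, 0, 0.114, 0, 0, 0, 0.8],
  [0, 0, 0.114, 0, 0, 0, 0.8],
  [0, 0, 0.114, 0, 0, 0, 0.8],
])

```text
t: 21.2
tool_pos: [0.4591, 0.1919, 0.2382]
tool_rot: [-1.414, -2.801, 0.006]
contact_force: [-0.1, -0.5, -0.1]
opening: 0.0684
```

Call:
jog_arm([
  [0, 0, 0, -2, 0.9, 0, 0.8],
  [0, 0, 0, -3, 1.3, 0, 0.8],
  [0, 0, 0, -3, 1.3, 0, 0.8],
  [0, 0, 0, -3, 1.3, 0, 0.8],
  [0, 0, 0, -3, 1.3, 0, 0.8],
  [0, 0, 0, -2.5, 1.1, 0, 0.8],
  [0, 0, 0, -1.2, 0.5, 0, 0.8],
  [0, 0, 0, 0, 0, 0, 0.8],
  [0, 0, 0, 0, 0, 0, 0.8],
  [0, 0, 0, 0, 0, 0, 0.8],
])

```text
t: 22.03
tool_pos: [0.6267, 0.0972, 0.2404]
tool_rot: [-1.406, -2.807, 0.002]
contact_force: [0.2, 0.5, 0.5]
opening: 0.0683
```

```bash
python3 -c "
from h import *
to(.6285,.0966,.127,36.8)"
```

```text
yaw now 36.79 pos [0.6267 0.0972 0.2404] turn [-0.0021 -0.0019 -0.0002] rows>= 1.0 shift cm [-0.16  0.11 11.34] rows>= 3.0 F [0.2 0.5 0.5] T [ 0.01 -0.05 -0.01] open 0.0683 t 22.0333
```

Call:
jog_arm([
  [0, 0, 0, -0.16, 0.11, 1, 0.8],
  [0, 0, 0, 0, 0, 2, 0.8],
  [0, 0, 0, 0, 0, 2.5, 0.8],
  [0, 0, 0, 0, 0, 2.5, 0.8],
  [0, 0, 0, 0, 0, 2, 0.8],
  [0, 0, 0, 0, 0, 1.2, 0.8],
  [0, 0, 0, 0, 0, 0, 0.8],
  [0, 0, 0, 0, 0, 0, 0.8],
])

```text
t: 22.7
tool_pos: [0.6292, 0.0963, 0.1294]
tool_rot: [-1.407, -2.808, 0.001]
contact_force: [-0.7, 0.1, -0.3]
opening: 0.0686
```

```bash
python3 -c "
from h import *
to(.6285,.0966,.127,36.8)"
```

```text
yaw now 36.79 pos [0.6292 0.0963 0.1294] turn [-0.0009 -0.0007 -0.0002] rows>= 1.0 shift cm [ 0.07 -0.04  0.24] rows>= 1.0 F [-0.7  0.1 -0.3] T [-0.03 -0.02 -0.02] open 0.0686 t 22.7
```

Call:
jog_arm([
  [0, 0, 0, 0.05, 0, 0.25, 0.8],
  [0, 0, 0, 0, 0, 0, 0.8],
  [0, 0, 0, 0, 0, 0, 0],
  [0, 0, 0, 0, 0, 0, 0],
  [0, 0, 0, 0, 0, 0, 0],
  [0, 0, 0, 0, 0, 0, 0],
  [0, 0, 0, 0, 0, 0, 0],
  [0, 0, 0, 0, 0, 0, 0],
  [0, 0, 0, 0, 0, 0, 0],
  [0, 0, 0, 0, 0, 0, 0],
], grip_force=100)

```text
t: 23.53
tool_pos: [0.6299, 0.0963, 0.128]
tool_rot: [1.408, 2.808, 0.001]
contact_force: [-1.3, 0.4, 3.8]
opening: 0.0101
```

```bash
python3 -c "
from h import *
to(.6285,.0966,.127,36.8)"
```

```text
yaw now 36.75 pos [0.6299 0.0963 0.128 ] turn [ 0.0006  0.0004 -0.0008] rows>= 1.0 shift cm [ 0.11 -0.09  0.1 ] rows>= 1.0 F [-1.3  0.4  3.8] T [0.05 0.19 0.01] open 0.0101 t 23.5333
```

Gripped the bar. Lifting straight up, slowly at first.

Call:
jog_arm([
  [0, 0, 0, 0, 0, -0.2, 0],
  [0, 0, 0, 0, 0, -0.3, 0],
  [0, 0, 0, 0, 0, -0.4, 0],
  [0, 0, 0, 0, 0, -0.5, 0],
  [0, 0, 0, 0, 0, 0, 0],
  [0, 0, 0, 0, 0, 0, 0],
])

```text
t: 24.03
tool_pos: [0.6297, 0.0962, 0.1416]
tool_rot: [1.408, 2.808, 0.0]
contact_force: [-0.6, 0.0, -3.9]
opening: 0.0103
```

```bash
python3 -c "
from h import *
to(.6299,.0963,.128,36.8)"
```

```text
yaw now 36.75 pos [0.6297 0.0962 0.1416] turn [ 0.0002  0.0004 -0.001 ] rows>= 1.0 shift cm [-0.    0.02  1.36] rows>= 1.0 F [-0.6  0.  -3.9] T [-0.   -0.04  0.  ] open 0.0103 t 24.0333
```

Call:
jog_arm([
  [0, 0, 0, 0, 0, -0.8, 0],
  [0, 0, 0, 0, 0, -1.5, 0],
  [0, 0, 0, 0, 0, -2, 0],
  [0, 0, 0, 0, 0, -2, 0],
  [0, 0, 0, 0, 0, -1.5, 0],
  [0, 0, 0, 0, 0, -1, 0],
  [0, 0, -0.045, 0, 0, 0, 0],
  [0, 0, -0.05, 0, 0, 0, 0],
  [0, 0, -0.042, 0, 0, 0, 0],
  [0, 0, 0, 0, 0, 0, 0],
])

```text
t: 24.87
tool_pos: [0.6294, 0.0963, 0.2295]
tool_rot: [-1.211, -2.898, 0.0]
contact_force: [-0.0, -0.2, -4.0]
opening: 0.0099
```

```bash
python3 -c "
from h import *
to(.4929,-.0975,.15,44.6)"
```

```text
yaw now 44.64 pos [0.6294 0.0963 0.2295] turn [-0.0003 -0.0002  0.0007] rows>= 1.0 shift cm [ -4.21 -23.33   7.95] rows>= 6.0 F [-0.  -0.2 -4. ] T [ 0.01 -0.02  0.05] open 0.0099 t 24.8667
```

Call:
jog_arm([
  [0, 0, 0, -0.2, -1.2, 0, 0],
  [0, 0, 0, -0.4, -2, 0, 0],
  [0, 0, 0, -0.5, -2.7, 0, 0],
  [0, 0, 0, -0.5, -3, 0, 0],
  [0, 0, 0, -0.5, -3, 0, 0],
  [0, 0, 0, -0.5, -3, 0, 0],
  [0, 0, 0, -0.5, -3, 0, 0],
  [0, 0, 0, -0.5, -2.5, 0, 0],
  [0, 0, 0, -0.4, -1.8, 0, 0],
  [0, 0, 0, -0.2, -1.1, 0, 0],
  [0, 0, 0, 0, 0, 0, 0],
  [0, 0, 0, 0, 0, 0, 0],
])

```text
t: 25.87
tool_pos: [0.493, -0.0974, 0.2295]
tool_rot: [1.215, 2.897, 0.001]
contact_force: [-0.2, -0.1, -4.5]
opening: 0.0099
```

```bash
python3 -c "
from h import *
to(.4929,-.0975,.08,44.6)"
```

```text
yaw now 44.51 pos [ 0.493  -0.0974  0.2295] turn [ 0.0007  0.0001 -0.0017] rows>= 1.0 shift cm [ 0.000e+00 -1.000e-02  1.495e+01] rows>= 4.0 F [-0.2 -0.1 -4.5] T [-0.03 -0.    0.01] open 0.0099 t 25.8667
```

Call:
jog_arm([
  [0, 0, 0, 0, 0, 1, 0],
  [0, 0, 0, 0, 0, 2, 0],
  [0, 0, 0, 0, 0, 2.5, 0],
  [0, 0, 0, 0, 0, 2.5, 0],
  [0, 0, 0, 0, 0, 2.5, 0],
  [0, 0, 0, 0, 0, 2, 0],
  [0, 0, 0, 0, 0, 1.5, 0],
  [0, 0, 0, 0, 0, 0.9, 0],
  [0, 0, 0, 0, 0, 0.5, 0],
  [0, 0, 0, 0, 0, 0.3, 0],
  [0, 0, 0, 0, 0, 0, 0],
  [0, 0, 0, 0, 0, 0, 0],
])

```text
t: 26.87
tool_pos: [0.494, -0.0973, 0.0733]
tool_rot: [1.211, 2.897, 0.0]
contact_force: [0.2, -0.3, -3.3]
opening: 0.01
```

```bash
python3 -c "
from h import *
to(.4929,-.0975,.063,44.6)"
```

```text
yaw now 44.62 pos [ 0.494  -0.0973  0.0733] turn [0.0008 0.0016 0.0003] rows>= 1.0 shift cm [ 0.07 -0.09  1.03] rows>= 1.0 F [ 0.2 -0.3 -3.3] T [-0.02 -0.02  0.04] open 0.01 t 26.8667
```

Call:
jog_arm([
  [0, 0, 0, 0.07, -0.08, 0.2, 0],
  [0, 0, 0, 0, 0, 0.2, 0],
  [0, 0, 0, 0, 0, 0.2, 0],
  [0, 0, 0, 0, 0, 0.15, 0],
  [0, 0, 0, 0, 0, 0.1, 0],
  [0, 0, 0, 0, 0, 0, 0],
  [0, 0, 0, 0, 0, 0, 0],
])

```text
t: 27.45
tool_pos: [0.4921, -0.0973, 0.0637]
tool_rot: [-1.212, -2.898, 0.0]
contact_force: [0.3, 0.8, -3.8]
opening: 0.0102
```

Call:
jog_arm([
  [0, 0, 0, 0, 0, 0.08, 0],
  [0, 0, 0, 0, 0, 0.05, 0],
  [0, 0, 0, 0, 0, 0, 0],
])

```text
t: 27.7
tool_pos: [0.4923, -0.0974, 0.0629]
tool_rot: [1.212, 2.898, -0.0]
contact_force: [-1.6, 0.5, -1.5]
opening: 0.0104
```

Call:
jog_arm([
  [0, 0, 0, 0, 0, 0.05, 0],
  [0, 0, 0, 0, 0, 0.05, 0],
  [0, 0, 0, 0, 0, 0, 0],
])

```text
t: 27.95
tool_pos: [0.4924, -0.0974, 0.0629]
tool_rot: [-1.212, -2.898, 0.0]
contact_force: [-6.7, 1.8, 6.4]
opening: 0.01
```

Call:
jog_arm([
  [0, 0, 0, 0, 0, -0.05, 0],
  [0, 0, 0, 0, 0, 0, 0.3],
  [0, 0, 0, 0, 0, 0, 0.5],
  [0, 0, 0, 0, 0, 0, 0.7],
  [0, 0, 0, 0, 0, 0, 0.7],
  [0, 0, 0, 0, 0, 0, 0.7],
  [0, 0, 0, 0, 0, -1, 0.7],
  [0, 0, 0, 0, 0, -2.5, 0.7],
  [0, 0, 0, 0, 0, -3, 0.7],
  [0, 0, 0, 0, 0, -3, 0.7],
  [0, 0, 0, 0, 0, -3, 0.7],
  [0, 0, 0, 0, 0, -3, 0.7],
])

```text
t: 28.95
tool_pos: [0.492, -0.0972, 0.2193]
tool_rot: [1.212, 2.897, 0.0]
contact_force: [-0.4, -0.3, 0.1]
opening: 0.0601
```

Call:
jog_arm([
  [0, 0, 0, 0, -3, -2, 0.7],
  [0, 0, 0, 0, -3, -2, 0.7],
  [0, 0, 0, 0, -3, -2, 0.7],
  [0, 0, 0, 0, -3, 0, 0.7],
  [0, 0, 0, 0, -3, 0, 0.7],
  [0, 0, 0, 0, 0, 0, 0.7],
  [0, 0, 0, 0, 0, 0, 0.7],
])

```text
t: 29.53
tool_pos: [0.3847, -0.2034, 0.278]
tool_rot: [1.216, 2.895, -0.0]
contact_force: [-0.1, -0.3, 0.6]
opening: 0.0598
```

```bash
python3 - <<'E'
from h import *
o=snap('6'); cv2.imwrite('pics/scene6.png',o['scene'][0][:,:,::-1])
for n in("top","scene"):
    im,d=o[n]; P=cloud(n,d); hsv=cv2.cvtColor(im,cv2.COLOR_RGB2HSV)
    m=(d>0)&(np.hypot(P[...,0]-.492,P[...,1]+.097)<.14)&(abs(P[...,2]-.024)<.004)
    b=(d>0)&(np.hypot(P[...,0]-.492,P[...,1]+.097)<.08)&(P[...,2]>.054)&(P[...,2]<.075)
    print(n,"plate",m.sum(),rect(P[m]),np.median(P[m][:,2]),"bar",rect(P[b]) if b.sum()>5 else b.sum())
im,d=o['top'];P=cloud('top',d)
for lo,hi in((.1185,.124),(.124,.135)):
    c=(d>0)&(np.hypot(P[...,0]-.459,P[...,1]-.192)<.025)&(P[...,2]>lo)&(P[...,2]<hi); print("drv",c.sum(),rect(P[c]) if c.sum()>3 else '')
for nm,(u,v),z in(("flux",(214,238),.06),("bead",(352,288),.05)):
    for t in("0","6"):
        i,dd=load("top",t);Q=cloud("top",dd); print(nm,t,Q[v,u].round(4))
E
```

```text
top plate 6370 (array([491.4, -85.3]), array([134.2, 214.6]), 44.69) 0.0240860145043395 bar (array([490.4, -97.1]), array([12.1, 91.3]), 44.56)
scene plate 7388 (array([496.3, -79.4]), array([150.9, 214.2]), 45.14) 0.0240820728084873 bar (array([490.3, -97.8]), array([13.9, 91.6]), 44.15)
drv 94 (array([460.3, 191.4]), array([25.7, 24.9]), 22.72)
drv 144 (array([460.8, 191.6]), array([21.1, 20.8]), 26.07)
flux 0 [0.5724 0.2798 0.068 ]
flux 6 [0.5719 0.2794 0.0702]
bead 0 [0.4795 0.0498 0.0636]
bead 6 [0.4792 0.05   0.0661]
```

View pics/scene6.png

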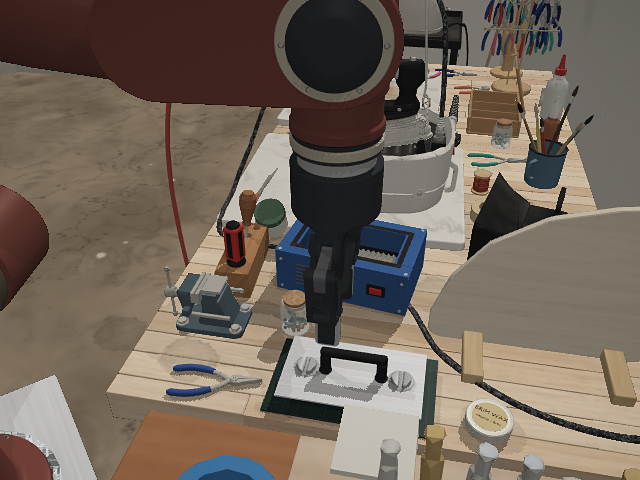

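The picture shows the housing open, the panel level on the mat with its handle up at (352,362), the driver standing in the stand at (234,243), both jars in place, and the gripper clear of everything. Handing in.

```bash
python3 -c "
from h import *
print(ctrl.get_obs()['contact_force'].round(1)); print(ctrl.finish_job())"
```

```text
[0.8 0.2 0.8]
the job is handed in; nothing more can be done
None
```

The job is done and handed in at about 30 s of the 67 s allowed. I turned both fasteners to the stop with the screwdriver, put the driver back upright in its hole, then lifted the panel straight off and set it on the mat, handle up.

**Last checks:**
- **Fasteners:** the torque rose to 0.21 N m (louvre end) and at least 0.16 N m (switch end). Neither held the panel when I lifted it.
- **Slot angles:** the scene view put the two slots at 40–44° (louvre end) and 38–43° (switch end), against 37° expected at the stop. I did not measure them again after the panel was on the mat.
- **Panel:** the centre of its grip bar is about 2 mm from the mat centre, aligned with the mat. The plate face is at 24 mm, so it stands level on its flanges.
- **Driver:** it is upright with its collar on the stand, within about 1.5 mm of the hole centre.
- **Jars:** both are within 1 mm of their starting positions sideways. Their height readings differ by 2–2.5 mm, which I put down to depth noise.

**Checks that disagreed:**
- **Louvre slot, top view:** it gave about 24°, but that patch was much darker than the other one. I took it to be covered or shaded by the gripper and used the scene view and the torque instead.
- **Panel outline:** the final outline of the plate included mat or bench pixels and came out off centre, so I used the grip bar for its position.

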